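# Lower the picture off its wedge and take a colour reading

## Robot

A 6-joint arm with a two-finger parallel gripper is mounted at the origin on the work surface. World frame = base frame: x ahead of the robot, y to its left, z up, the work surface at z = 0. Lengths are in mm, angles in rad, forces in N, time in s.
With the tool pointing down it reaches from about 350 to 925 mm from the base axis. Payload 6.4 kg.
Tool frame: the origin (TCP) lies midway between the tips of the shut fingers; the grasp point (between the pads) lies 19 mm behind it; z points along the fingers, y is the line along which they close (so a half turn about z gives the same grasp; the last joint's range is limited). The gripper opens to 85 mm and grips with 20 to 120 N. Pads are 22 mm wide; open, the fingers measure 114 mm over their backs; the gripper's body (76 mm by 85 mm) begins 54 mm behind the grasp point. The pads swing forward as they close: fully open they stand 13 mm farther back than shut.
Start: joints at [-1.498, 0.245, 1.558, -0, 1.339, -0.174], TCP at [158.801, -630.314, 231.29] pointing down, gripper open.
Joint ranges: [-3.13, 3.13], [-1.02, 2.26], [0.13, 2.54], [-0.95, 4.09], [0.21, 2.88], [-2.74, 2.74]. Speed limits (rad/s): [2.57, 2.57, 3.14, 3.14, 3.14, 3.14].

## Interface

Orientations are given as a 3x3 rotation matrix whose columns are the frame's x, y, z axes.
In Python, from bench import r gives the robot as it stands.
- The arm moves only by the shell command python3 nudge.py 'ROWS' [FORCE]. ROWS is 1 to 8 rows, parted by semicolons, with the numbers parted by spaces; each row has 5 numbers: the finger opening in mm, then dx, dy, dz in shares of the most that a row can go, 1 being 50 mm, then a turn about the tool's z in units of 0.2 rad; each row shifts and turns the commanded pose from where the row before left it, along the tool's axes as they then stand; what a row does not reach is not made up. A row lasts 1/10 s, in which the tool goes at most 50 mm and 0.15 rad, less where a joint would pass 70% of its speed; a pose out of reach is approached as far as the arm can. The fingers move at their own pace and stop on an object; FORCE is the grip in N (left out, the last holds). Time passes only in rows, so rows that do not move let the fingers close. It prints the time, the measured TCP pose, the force, the opening and the grip force at its end. Input that does not fit is refused with a message, and nothing moves.
- r.get_state(): the state, without advancing time (a new reading comes with each control period).
- r.camera(name): name is "side" or "top" or "wrist"; returns a dict with "frame" (400x640x3 uint8, red, green, blue), "mtx" (3x3 intrinsics, pixels), "xyz" and "attitude" of the camera in the world; the wrist camera has in their place "T_tool_cam" (4x4, takes a point from camera to tool coordinates, whose origin is the TCP and whose axes are the flange's). Camera axes: x right, y down, z forward; pixel columns grow to the right and rows downward; lengths in mm; the calibration is good to about 2 mm. A picture is of the moment at which its call begins: read the wrist's pose just before it. There is no depth.
- r.finish_job(): hands the job in; it is judged then, once.
The state is a dict: "time": time; "joint_pos": joint angles; "dq": joint speeds; "tau": joint torques, N m; "eef_pos": TCP position; "eef_rot": TCP orientation; "contact_force": force on the tool from outside, world axes, zero at the start; "moment": the same for the moment, N m; "finger_gap": finger opening in mm; "grasp_force": force on a finger pad.
Only numpy, scipy, OpenCV 4.12 (cv2) and the standard library are available. Lean on these libraries where they do the work, as an engineer would, in place of code of your own. Each camera call takes 0.05 s, during which the arm holds its last target. There are 200 camera calls.

## Task

The framed picture on the table easel is propped up by a wooden wedge: ease the wedge out backwards so that the picture comes down gently until it rests fully on its easel, and leave the wedge lying on the bench in front of the easel, clear of the picture. Then pick up the hand-held colour meter from its tile and hold it still for two seconds with its lens aimed at the middle of the round paper ring on the picture, square to the picture and about 50 mm away from it, without the meter or the robot touching the picture or its frame. Finally stand the meter back upright in the middle of its tile, let go, and leave the jars, bottle, tins, cup and brush where they are.

Things in the scene. Friction and masses are not known exactly. Their poses are not given: they have to be found in the camera images.
- easel: low wooden table easel, fixed, found in various places and turns. Origin on the bench straight below the picture's near lower edge, at mid width; x points from that edge in under the picture (uphill), y along the edge, z up. Two runners 20 mm wide, 16 mm high at y = +-145 mm; nothing of it lies between them at the near edge. Hinge at x = 205, z = 68 mm.
- picture: gilt-framed painting, 210 (x) by 340 mm (y), 2.2 kg, on a damped hinge along its far edge. Origin on the hinge, mid width, at the underside; spans x = -210 to 0 (x uphill); z square out of the painted face, which is at z = 14.5 mm; rails 32 mm wide rise to z = 26. At rest it slopes 0.22 rad, near lower edge 22 mm above the bench; at first the wedge lifts that edge 14 to 22 mm more.
- ring (a point): middle of the round paper ring (36 mm outside, 24 mm inside diameter, paper-thin) stuck on the painted face, axes as picture. It lies anywhere in the nearer half of the picture. A paper square of 26 mm farther up is not the target.
- wedge: beech wedge, 125 (x) by 40 mm (y), 120 g, origin under its middle; x points to the thin end, 60 to 66 mm in under the picture. Its top rises from 14 mm at x = +62.5 to 44 mm at x = -12.5; then a flat tongue 12 mm thick (gap of 40 mm), then an upright lip x = -52.5 to -62.5, 45 mm high, full width. Pull the lip from the gap side or pinch it: 5 to 15 N.
- wedge_tip (a point): middle of the wedge's thin end, on its underside (wedge x = +62.5 mm), axes as wedge
- meter: hand-held colour meter, 350 g: grey foot 100 (x) by 46 (y) by 32 mm high, and a black upright handle 34 mm (x) by 30 mm (y) centred at x = -25, from z = 32 to 126 mm. Origin at the centre of the foot's underside, z up along the handle, x towards the lens end of the foot. The lens is in the underside and looks along -z.
- lens (a point): the meter's lens, in the foot's underside at x = +35 mm, y = 0, z = 0 of meter, axes as meter; it looks along -z
- tile: dark slate tile 130 x 130 mm, 6 mm thick, fixed on the bench to the left or right of the easel; origin at the centre of its underside. The meter starts on it and must stand on it at the end.
- tray: aluminium tray 170 x 140 mm, 20 mm high, fixed, on the other side; origin at the centre of its underside
- glue_jar: A bystander: leave it where it is. small glass glue jar, 52 mm diameter, 60 mm tall, standing by the easel's near edge; origin at the centre of its underside
- dropper: A bystander: leave it where it is. white plastic squeeze bottle, 52 mm diameter, 150 mm tall, standing beyond the tile; origin at the centre of its underside
- pigment_jar: A bystander: leave it where it is. amber jar, 54 mm diameter, 65 mm tall, beside the tile; origin at the centre of its underside
- tin: A bystander: leave it where it is. steel tin, 60 mm diameter, 75 mm tall, on the tray; origin at the centre of its underside
- cup: A bystander: leave it where it is. terracotta cup, 60 mm diameter, 60 mm tall, on the tray; origin at the centre of its underside
- wax_tin: A bystander: leave it where it is. flat steel wax tin, 56 mm diameter, 30 mm tall, standing by the easel's near edge; origin at the centre of its underside
- brush: A bystander: leave it where it is. 130 mm brush lying on the tray

How it is judged:
By the outcome, as a careful person would: the job done as asked, in the order asked, and still so for the second after the job is handed in, with the robot touching nothing.
It also fails if it takes over 64 s, if anything falls off the work surface, if the arm or the gripper's body presses on something with over 40 N, if the wrist force passes 120 N, or if a joint passes its speed limit or range.

## Working session

There is one attempt and no reset: what is moved stays moved. The work goes in short steps, Python scripts to look and compute and a shell command to move; the robot and the scene stay as the last step left them, time stands still between calls to the robot, and variables do not carry over. Pictures are saved under pics/ and viewed, at most 10 in all, crops included, and the job is handed in when it is done.

```bash
ls; mkdir -p pics
python3 - <<'E'
from bench import r
import cv2,numpy as np
np.set_printoptions(precision=4,suppress=True)
s=r.get_state();print(s['time'],s['eef_pos'],s['eef_rot'])
for n in('top','side','wrist'):
    c=r.camera(n);cv2.imwrite(f'pics/{n}0.png',c['frame'][:,:,::-1])
    print(n,c['mtx'],c.get('xyz'),c.get('attitude'),c.get('T_tool_cam'))
E
```

```text
bench.py
nudge.py
pics
0.0 [ 158.7575 -629.7315  230.1596] [[ 0.9697  0.2443 -0.0001]
 [ 0.2443 -0.9697  0.002 ]
 [ 0.0003 -0.0019 -1.    ]]
top [[445.1143   0.     318.0232]
 [  0.     445.1143 204.6512]
 [  0.       0.       1.    ]] [ 543.1497   20.6391 1172.8879] [[-0.0048 -0.9977  0.0672]
 [-0.9999  0.004  -0.0125]
 [ 0.0122 -0.0673 -0.9977]] None
side [[466.5689   0.     319.2796]
 [  0.     466.5689 201.8127]
 [  0.       0.       1.    ]] [ 207.4153  945.4769 1207.5565] [[-0.919  -0.2951  0.2615]
 [-0.3943  0.6816 -0.6165]
 [ 0.0037 -0.6696 -0.7427]] None
wrist [[296.1875   0.     320.2534]
 [  0.     296.1875 201.1206]
 [  0.       0.       1.    ]] None None [[  -0.0005   -0.9626   -0.2711   68.4746]
 [   1.       -0.0004   -0.0005   -0.1098]
 [   0.0004   -0.2711    0.9626 -142.9295]
 [   0.        0.        0.        1.    ]]
```

View pics/top0.png

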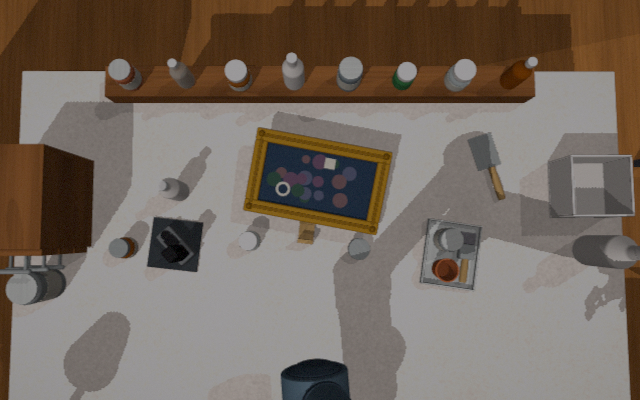

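View pics/side0.png

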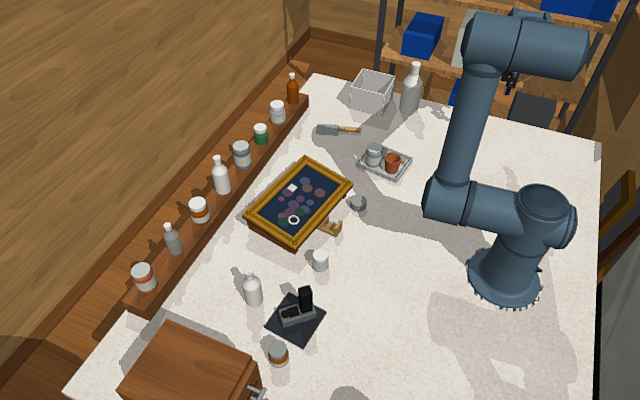

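```bash
cat > h.py <<'E'
from bench import r
import cv2,numpy as np
np.set_printoptions(precision=3,suppress=True)
def cam(n):
    if n=='wrist':
        s=r.get_state();c=r.camera(n);T=np.array(c['T_tool_cam']);R=np.array(s['eef_rot'])
        return c['frame'],np.array(c['mtx']),R@T[:3,:3],R@T[:3,3]+np.array(s['eef_pos'])
    c=r.camera(n);return c['frame'],np.array(c['mtx']),np.array(c['attitude']),np.array(c['xyz'])
def proj(C,p):
    q=(np.atleast_2d(p)-C[3])@C[2];q=q@C[1].T;return q[:,:2]/q[:,2:]
def ray(C,u,v):
    d=C[2]@np.linalg.solve(C[1],[u,v,1.]);return C[3],d
def onz(C,u,v,z):
    o,d=ray(C,u,v);return o+d*(z-o[2])/d[2]
E
python3 - <<'E'
from h import *
for n in('top','side'):
    C=cam(n);s=r.get_state();print(n,proj(C,[s['eef_pos'],[0,0,0],[700,0,0]]))
    f=C[0][:,:,::-1]
    if n=='top':
        a=cv2.resize(f[120:285,135:405],None,fx=2.9,fy=2.9,interpolation=cv2.INTER_CUBIC);cv2.imwrite('pics/t1.png',a)
    else:
        a=cv2.resize(f[140:375,230:420],None,fx=2.5,fy=2.5,interpolation=cv2.INTER_CUBIC);cv2.imwrite('pics/s1.png',a)
E
```

```text
top [[627.328 419.07 ]
 [321.55  448.327]
 [320.142 175.377]]
side [[502.764  89.49 ]
 [502.217 275.586]
 [294.803 207.276]]
```

View pics/t1.png

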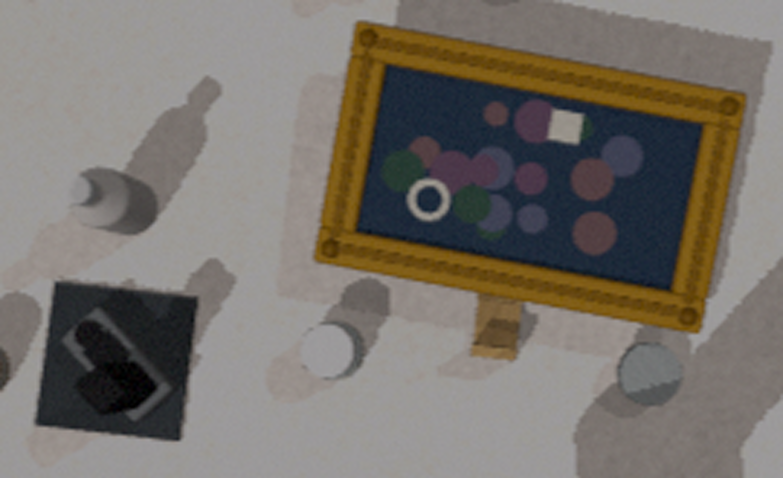

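View pics/s1.png

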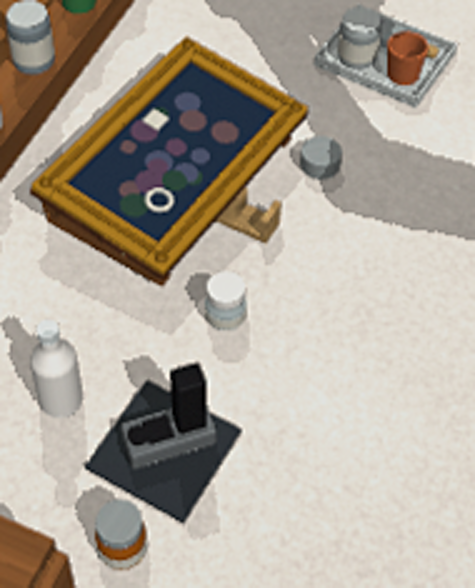

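```bash
cat > fit.py <<'E'
from h import *
from scipy.optimize import least_squares as LS
def t1(u,v): return np.array([135+(u+.5)/2.9-.5,120+(v+.5)/2.9-.5])
def s1(u,v): return np.array([230+(u+.5)/2.5-.5,140+(v+.5)/2.5-.5])
def Rz(a): return np.array([[np.cos(a),-np.sin(a),0],[np.sin(a),np.cos(a),0],[0,0,1]])
def pic(P,p,a):
    p=np.atleast_2d(p);ex,ey,yw=P[:3]
    q=np.c_[205+p[:,0]*np.cos(a)-p[:,2]*np.sin(a),p[:,1],68+p[:,0]*np.sin(a)+p[:,2]*np.cos(a)]
    return q@Rz(yw).T+[ex,ey,0]
def obj(P,p,z0=0):
    return np.atleast_2d(p)@Rz(P[2]).T+[P[0],P[1],z0]
E
python3 - <<'E'
from fit import *
T=cam('top');S=cam('side')
cor=np.array([[0,170,26],[0,-170,26],[-210,170,26],[-210,-170,26.]])
ot=np.array([t1(*p) for p in[(360,22),(746,95),(315,262),(698,332)]])
os_=np.array([s1(*p) for p in[(35,188),(187,40),(164,266),(307,107)]])
f=lambda P:np.r_[(proj(T,pic(P,cor,P[3]))-ot).ravel(),(proj(S,pic(P,cor,P[3]))-os_).ravel()]
E=LS(f,[600,0,-.2,.13]);P=E.x;print('easel',P,E.fun)
# ring
rt=t1(429,200);rs=s1(159,200)
g=lambda q:np.r_[(proj(T,pic(P,[q[0],q[1],14.5],P[3]))-rt).ravel(),(proj(S,pic(P,[q[0],q[1],14.5],P[3]))-rs).ravel()]
R=LS(g,[-150,80]);print('ring',R.x,R.fun)
for a in(P[3],.22):print(pic(P,[*R.x,14.5],a))
# tile
tc=np.array([[65,65,6],[-65,65,6],[-65,-65,6],[65,-65,6.]])
tt=np.array([t1(*p) for p in[(55,282),(37,424),(181,440),(198,297)]])
Tl=LS(lambda P:(proj(T,obj(P,tc))-tt).ravel(),[600,350,0]);print('tile',Tl.x,Tl.fun)
mc=np.array([[50,-23,32],[50,23,32],[-50,23,32],[-50,-23,32.]])
mt=np.array([t1(*p) for p in[(98,308),(64,338),(137,422),(172,392)]])
M=LS(lambda P:(proj(T,obj(P,mc,6))-mt).ravel(),[550,350,.7]);print('meter',M.x,M.fun)
# wedge approx: lip back bottom edge
a=onz(T,*t1(472,356),0);b=onz(T,*t1(516,359),0);print('lip',a,b)
for n,u in dict(glue=(332,350),drop=(75,185),wax=(648,373),wall=(0,0)).items():print(n,onz(T,*t1(*u),dict(glue=60,drop=150,wax=30,wall=0)[n]))
E
```

```text
easel [578.196  27.388  -0.186   0.166] [-2.301 -0.002  0.81  -0.127 -0.762  0.849  0.87   1.302 -1.959 -3.
 -0.598 -3.754  0.138  2.163  0.744 -0.378]
ring [-138.343   81.984] [-0.082  0.172 -0.14  -0.229]
[[658.401  95.699  59.392]]
[[659.051  95.577  51.96 ]]
tile [520.712 377.969  -0.109] [-0.004 -0.385 -0.279  0.519  0.026  0.211  0.261 -0.359]
meter [517.484 368.194   0.725] [ 0.835 -1.191 -1.306  0.584 -0.658  1.237  1.134 -0.648]
lip [523.01   60.526   0.   ] [520.104  20.717   0.   ]
glue [529.772 178.524  60.   ]
drop [662.372 370.023 150.   ]
wax [507.794 -95.729  30.   ]
wall [850.858 493.041   0.   ]
```

The manual's scale: shifts go in shares of 50 mm and turns go in units of 0.2 rad. Converting my numbers, -35 mm is -0.7, 33 mm is 0.66.

```bash
python3 nudge.py '45 0.66 -0.7 0 0;45 0.66 -0.7 0 0;45 0.66 -0.7 0 0;45 0.66 -0.7 0 0;45 0.66 -0.7 0 0;45 0.66 -0.7 0 0;45 0.66 -0.7 0 0;45 0.66 -0.7 0 0'; python3 nudge.py '45 0.66 -0.7 0 0;45 0.66 -0.7 0 0;45 0.66 -0.7 0 0;45 0.66 -0.7 0 0;45 0.66 -0.7 0 0;45 0.66 -0.7 0 0;45 0.66 -0.7 0 0;45 0.56 -0.7 0 0'; python3 nudge.py '45 0 0 0 -0.75;45 0 0 0 -0.75;45 0 0 0 -0.75;45 0 0 0 -0.75;45 0 0 0 -0.75;45 0 0 0 -0.75;45 0 0 0 -0.75;45 0 0 0 -0.75'; python3 nudge.py '45 0 0 0 0'
python3 - <<'E'
from h import *
C=cam('wrist');s=r.get_state();print(s['eef_pos'],s['joint_pos']);np.savez('w1.npz',m=C[1],R=C[2],p=C[3])
cv2.imwrite('pics/w1.png',C[0][:,:,::-1])
E
```

```text
time: 1.15
eef_pos: [347.0, -292.6, 231.5]
eef_rot: [[0.97, 0.244, 0.001], [0.244, -0.97, -0.001], [0.0, 0.001, -1.0]]
contact_force: [0.5, -0.2, -0.5]
finger_gap: 45.1
grasp_force: 0.0
time: 1.95
eef_pos: [530.0, 42.6, 231.6]
eef_rot: [[0.97, 0.245, 0.001], [0.245, -0.97, -0.0], [0.001, 0.0, -1.0]]
contact_force: [-0.1, -0.6, -0.5]
finger_gap: 45.0
grasp_force: 0.0
time: 2.75
eef_pos: [529.1, 40.5, 231.4]
eef_rot: [[0.118, 0.993, 0.0], [0.993, -0.118, -0.0], [-0.0, 0.0, -1.0]]
contact_force: [-0.5, 1.4, 0.2]
finger_gap: 45.1
grasp_force: 0.0
time: 2.85
eef_pos: [529.1, 40.5, 231.3]
eef_rot: [[0.124, 0.992, 0.0], [0.992, -0.124, 0.0], [0.0, 0.0, -1.0]]
contact_force: [-0.5, -0.3, -0.4]
finger_gap: 45.3
grasp_force: 0.0
[529.13   40.493 231.342] [-0.137 -0.036  1.862  0.     1.316 -0.01 ]
```

View pics/w1.png

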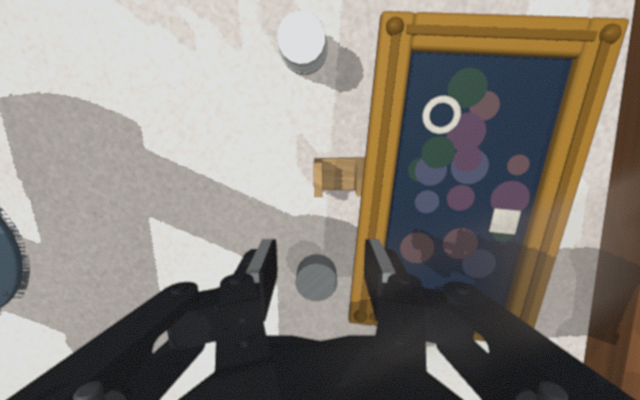

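Run:
```python
import cv2
f=cv2.imread('pics/w1.png');cv2.imwrite('pics/w1z.png',cv2.resize(f[130:220,290:420],None,fx=6,fy=6,interpolation=cv2.INTER_CUBIC))
```

```text
(no output)
```

View pics/w1z.png

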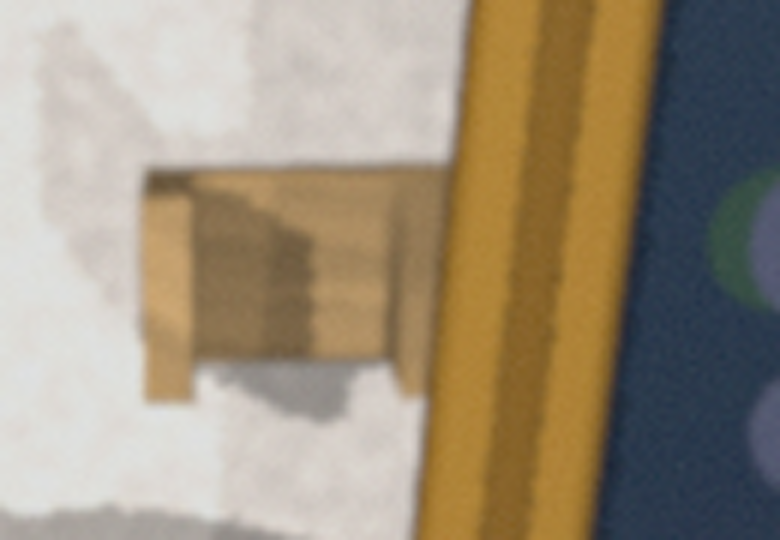

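```bash
cat > fw.py <<'E'
from fit import *
d=np.load('w1.npz');W=(None,d['m'],d['R'],d['p'])
z=lambda u,v:np.array([290+(u+.5)/6-.5,130+(v+.5)/6-.5])
E
python3 - <<'E'
from fw import *
lc=np.array([[-62.5,20,45],[-52.5,20,45],[-52.5,-20,45],[-62.5,-20,45],[-62.5,20,0],[-12.5,-20,44]])
lo=np.array([z(*p) for p in[(143,195),(192,195),(192,402),(146,402),(150,170),(400,395)]])
F=LS(lambda P:(proj(W,obj(P,lc))-lo).ravel(),[580,40,-.1]);P=F.x;print('wedge',P,F.fun,'lip',obj(P,[-57.5,0,0]))
cor=np.array([[-210,170,26],[0,170,26],[-210,-170,26]]);o=np.array([(383.5,12),(627,18),(348,322)])
T=cam('top');S=cam('side')
c4=np.array([[0,170,26],[0,-170,26],[-210,170,26],[-210,-170,26.]])
ot=np.array([t1(*p) for p in[(360,22),(746,95),(315,262),(698,332)]])
G=LS(lambda P:np.r_[(proj(W,pic(P,cor,P[3]))-o).ravel(),(proj(T,pic(P,c4,P[3]))-ot).ravel()],[578,27,-.186,.15]);print('easel',G.x,G.fun)
E=G.x
R=LS(lambda q:(proj(W,pic(E,[q[0],q[1],14.5],E[3]))-[441.5,114.5]).ravel(),[-140,80]);print('ring',R.x,pic(E,[*R.x,14.5],E[3]),pic(E,[*R.x,14.5],.22))
E
```

```text
wedge [583.2    35.62   -0.115] [-0.478 -0.005  0.335 -0.095  0.631  0.128 -0.396  0.213 -0.805 -0.982
  0.65   0.733] lip [[526.079  42.205   0.   ]]
easel [577.963  27.091  -0.19    0.16 ] [-4.363  1.234  5.633 -0.055 -1.324  0.335 -1.82  -0.166  1.2    0.21
 -0.688  0.684  1.006  1.664]
ring [-136.862   83.764] [[660.145  96.584  60.469]] [[660.827  96.453  52.283]]
```

```bash
python3 nudge.py '42 0.026 -0.064 0.6 0;42 0 0 0.9 0;42 0 0 0.9 0;42 0 0 0.8 0;42 0 0 0.5 0;42 0 0 0.3 0;42 0 0 0.16 0;42 0 0 0 0' 40; python3 nudge.py '0 0 0 0 0;0 0 0 0 0;0 0 0 0 0;0 0 0 0 0'
```

```text
time: 3.8
eef_pos: [526.2, 42.2, 23.1]
eef_rot: [[0.124, 0.992, -0.0], [0.992, -0.124, 0.0], [0.0, -0.0, -1.0]]
contact_force: [0.2, 0.5, -0.0]
finger_gap: 41.9
grasp_force: 0.0
time: 4.2
eef_pos: [526.3, 42.4, 24.9]
eef_rot: [[0.123, 0.992, -0.0], [0.992, -0.123, -0.0], [-0.0, -0.0, -1.0]]
contact_force: [-4.0, 1.7, 8.0]
finger_gap: 9.5
grasp_force: 40.6
```

```bash
python3 nudge.py '0 0 -0.02 0 0;0 0 -0.04 0 0;0 0 -0.06 0 0;0 0 -0.06 0 0;0 0 -0.06 0 0;0 0 -0.06 0 0;0 0 -0.06 0 0;0 0 -0.06 0 0'; python3 nudge.py '0 0 -0.06 0 0;0 0 -0.06 0 0;0 0 -0.06 0 0;0 0 -0.06 0 0;0 0 -0.06 0 0;0 0 -0.06 0 0;0 0 -0.06 0 0;0 0 -0.06 0 0'
```

```text
time: 5.0
eef_pos: [508.3, 44.3, 24.8]
eef_rot: [[0.124, 0.992, 0.008], [0.992, -0.124, -0.001], [0.0, 0.008, -1.0]]
contact_force: [7.2, 0.1, -2.7]
finger_gap: 8.9
grasp_force: 39.4
time: 5.8
eef_pos: [484.5, 47.1, 24.9]
eef_rot: [[0.124, 0.992, 0.008], [0.992, -0.124, -0.001], [-0.0, 0.008, -1.0]]
contact_force: [7.6, -0.6, -1.8]
finger_gap: 8.7
grasp_force: 39.4
```

```bash
python3 nudge.py '0 0 -0.06 0 0;0 0 -0.06 0 0;0 0 -0.06 0 0;0 0 -0.06 0 0;0 0 -0.08 0 0;0 0 -0.1 0 0;0 0 -0.12 0 0;0 0 -0.14 0 0'; python3 nudge.py '0 0 -0.16 0 0;0 0 -0.16 0 0;0 0 -0.16 0 0;0 0 -0.12 0 0;0 0 -0.06 0 0;0 0 0 0 0;40 0 0 0 0;40 0 0 0 0';python3 nudge.py '42 0 0 0 0;42 0 0 0.3 0;42 0 0 -0.6 0'
```

```text
time: 6.6
eef_pos: [449.8, 51.6, 24.8]
eef_rot: [[0.124, 0.992, 0.005], [0.992, -0.124, -0.001], [-0.0, 0.006, -1.0]]
contact_force: [4.8, -0.5, 5.5]
finger_gap: 8.8
grasp_force: 40.5
time: 7.4
eef_pos: [413.6, 56.2, 22.6]
eef_rot: [[0.124, 0.992, -0.003], [0.992, -0.124, 0.0], [0.0, -0.003, -1.0]]
contact_force: [-1.1, 0.3, -0.7]
finger_gap: 37.5
grasp_force: 0.0
time: 7.7
eef_pos: [411.7, 56.4, 35.1]
eef_rot: [[0.124, 0.992, -0.01], [0.992, -0.124, 0.001], [0.0, -0.01, -1.0]]
contact_force: [0.3, 0.7, 0.1]
finger_gap: 41.9
grasp_force: 0.0
```

Scaled: -30 mm is -0.6, -35 mm is -0.7, 0.145 rad is 0.725.

```bash
python3 nudge.py '42 0 0 -0.6 0;42 0 0 -0.7 0;42 0 0 -0.7 0;60 0 0 -0.7 0.725;60 0 0 -0.7 0.725;60 0 0 -0.7 0.725;60 0 0 -0.7 0.725;60 0 0 0 0.725';  python3 nudge.py '60 0.74 -0.46 0 0;60 0.74 -0.46 0 0;60 0.74 -0.46 0 0;60 0.74 -0.46 0 0;60 0.74 -0.46 0 0;60 0.74 -0.46 0 0;60 0.74 -0.46 0 0;60 0 0 0 0'
python3 - <<'E'
from h import *
C=cam('wrist');s=r.get_state();print(s['eef_pos'],s['joint_pos'],s['eef_rot']);np.savez('w2.npz',m=C[1],R=C[2],p=C[3])
cv2.imwrite('pics/w2.png',C[0][:,:,::-1])
T=cam('top');a=T[0][120:285,135:405,::-1];cv2.imwrite('pics/t2.png',cv2.resize(a,None,fx=2.9,fy=2.9,interpolation=cv2.INTER_CUBIC))
E
```

```text
time: 8.5
eef_pos: [417.0, 55.8, 283.3]
eef_rot: [[0.754, 0.656, 0.008], [0.656, -0.755, -0.001], [0.006, 0.006, -1.0]]
contact_force: [-0.4, -0.1, -1.1]
finger_gap: 60.1
grasp_force: 0.0
time: 9.3
eef_pos: [502.6, 351.4, 276.1]
eef_rot: [[0.748, 0.664, -0.003], [0.664, -0.748, -0.001], [-0.003, -0.002, -1.0]]
contact_force: [-1.0, -0.5, -0.4]
finger_gap: 60.0
grasp_force: 0.0
[502.371 349.481 276.312] [ 0.423  0.125  1.612 -0.     1.408  1.269] [[ 0.749  0.663 -0.003]
 [ 0.663 -0.749 -0.002]
 [-0.004 -0.001 -1.   ]]
```

View pics/w2.png

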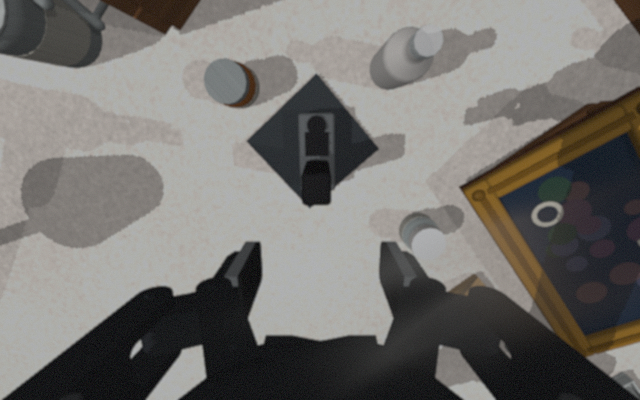

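View pics/t2.png

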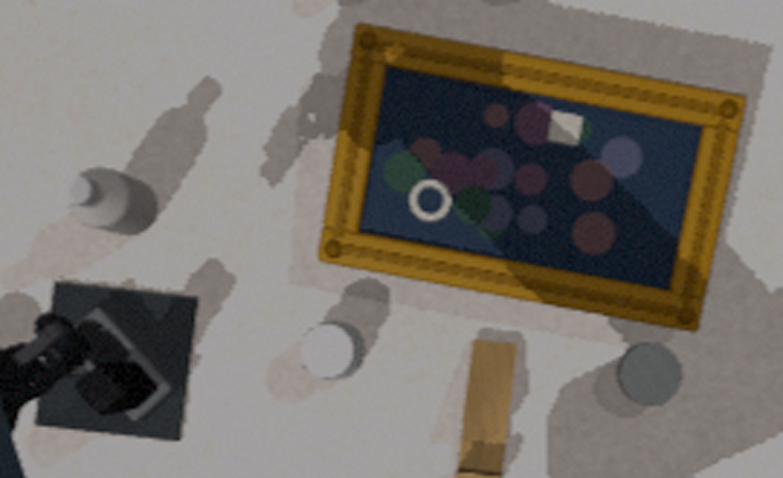

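Run:
```python
from fit import *
d=np.load('w2.npz');W=(None,d['m'],d['R'],d['p'])
mc=np.array([[50,23,32],[50,-23,32],[-42,15,126],[-42,-15,126.]])
o=np.array([(298.5,112.5),(334,112.5),(303,205),(331,204)])
F=LS(lambda P:(proj(W,obj(P,mc,6))-o).ravel(),[517,368,.725]);P=F.x;print(P,F.fun,obj(P,[-25,0,0]))
tc=np.array([[65,65,6],[-65,65,6],[65,-65,6.]])
o=np.array([(316,74),(247.5,142),(379,149)])
F=LS(lambda P:(proj(W,obj(P,tc))-o).ravel(),[521,378,-.109]);print('tile',F.x,F.fun)
o=np.array([(316,74),(379,149),(247.5,142)])
F=LS(lambda P:(proj(W,obj(P,tc))-o).ravel(),[521,378,-.109]);print('tile',F.x,F.fun)
s=r.get_state();h=obj(P,[-25,0,0])[0];print(np.array(s['eef_rot']).T@(h-s['eef_pos']), P[2]-np.arctan2(s['eef_rot'][1][0],s['eef_rot'][0][0]),s['eef_pos'])
```

```text
[518.232 371.554   0.745] [-0.9   -0.401  0.957 -1.153 -0.861  0.487  0.812  0.956] [[499.849 354.611   0.   ]]
tile [518.674 379.633  -0.11 ] [ 0.326 -0.299 -1.169  0.36   0.825  0.1  ]
tile [562.805 414.536   3.025] [ -4.056  97.336   5.48  -42.096  -1.688 -43.416]
[  3.179  -6.207 276.74 ] 0.021477977192568276 [502.337 348.292 276.744]
```

Scaled: 40 mm is 0.8, 30 mm is 0.6, -0.02 rad is -0.1.

```bash
python3 nudge.py '60 0.06 -0.12 0.4 -0.1;60 0 0 0.8 0;60 0 0 0.8 0;60 0 0 0.6 0;60 0 0 0.4 0;60 0 0 0.3 0;60 0 0 0.2 0;60 0 0 0.14 0' 25; python3 nudge.py '60 0 0 0 0;60 0 0 0 0'; python3 nudge.py '0 0 0 0 0;0 0 0 0 0;0 0 0 0 0;0 0 0 0 0'
```

```text
time: 10.2
eef_pos: [501.5, 354.0, 96.2]
eef_rot: [[0.738, 0.675, 0.0], [0.675, -0.738, 0.0], [0.0, 0.0, -1.0]]
contact_force: [0.7, -0.3, 0.6]
finger_gap: 60.2
grasp_force: 0.0
time: 10.4
eef_pos: [501.9, 354.7, 97.2]
eef_rot: [[0.737, 0.676, 0.001], [0.676, -0.737, 0.001], [0.002, 0.0, -1.0]]
contact_force: [-0.3, -0.2, 0.9]
finger_gap: 60.1
grasp_force: 0.0
time: 10.8
eef_pos: [501.6, 354.9, 97.1]
eef_rot: [[0.737, 0.676, 0.001], [0.676, -0.737, 0.001], [0.001, -0.0, -1.0]]
contact_force: [-2.1, 1.3, 4.0]
finger_gap: 29.7
grasp_force: 27.2
```

```bash
python3 nudge.py '0 0 0 -0.2 0;0 0 0 -0.4 0;0 0 0 -0.5 0;0 0 0 -0.5 0;0 0 0 -0.2 0;0 0 0 0 0;0 0 0 0 0' 20
python3 - <<'E'
from h import *
C=cam('wrist');s=r.get_state();print(s['eef_pos'],s['contact_force'],s['moment']);np.savez('w3.npz',m=C[1],R=C[2],p=C[3])
S=cam('side')
u=proj(S,s['eef_pos'])[0].astype(int);print(u)
a=cv2.resize(C[0][60:260,220:420,::-1],(400,400),interpolation=cv2.INTER_CUBIC)
b=cv2.resize(S[0][u[1]-50:u[1]+70,u[0]-60:u[0]+60,::-1],(400,400),interpolation=cv2.INTER_CUBIC)
cv2.imwrite('pics/w3.png',np.hstack([a,b]))
E
```

```text
time: 11.5
eef_pos: [500.6, 354.0, 184.8]
eef_rot: [[0.737, 0.676, -0.002], [0.676, -0.737, -0.001], [-0.002, -0.001, -1.0]]
contact_force: [-0.6, 0.1, -3.6]
finger_gap: 29.4
grasp_force: 26.3
[500.259 353.924 184.261] [-0.317 -0.424 -3.664] [-0.081  0.052  0.017]
[303 277]
```

View pics/w3.png

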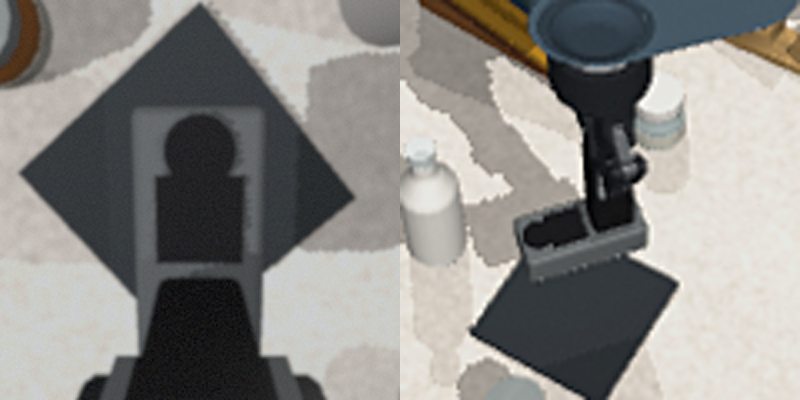

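```bash
cat > tilt.py <<'E'
from fit import *
def tilt(W,s,o,pts,gx=-23.5,gz=111,gh=20):
    R=np.array(s['eef_rot']);p=np.array(s['eef_pos'])
    G=p-R[:,2]*gh
    def world(t,q):
        q=np.atleast_2d(q);a=q[:,0]-gx;b=q[:,2]-gz   # lens-down tilt t
        # meter x ~ tool x, meter z ~ -tool z
        X=a*np.cos(t)+b*np.sin(t);Z=-a*np.sin(t)+b*np.cos(t)
        return G+np.outer(X,R[:,0])-np.outer(q[:,1],R[:,1])*(1)-np.outer(Z,R[:,2])
    return world
E
python3 - <<'E'
from tilt import *
d=np.load('w3.npz');W=(None,d['m'],d['R'],d['p']);s=r.get_state()
o=np.array([(286.25,114.5),(351.25,114.5)])
w=tilt(W,s,None,None)
for t in(0,.05,.1,.15,.2):print(t,proj(W,w(t,[[50,23,32],[50,-23,32]])).ravel(),proj(W,w(t,[[-8,15,32],[-8,-15,32]])).ravel())
print(np.std([r.get_state()['moment'] for _ in range(3)],axis=0))
E
```

```text
0 [285.226 110.547 355.489 110.503] [299.198 196.242 341.6   196.215]
0.05 [286.029 116.983 354.687 116.94 ] [299.373 201.382 341.43  201.355]
0.1 [286.77  123.399 353.946 123.357] [299.527 206.557 341.28  206.53 ]
0.15 [287.455 129.795 353.262 129.753] [299.661 211.767 341.151 211.741]
0.2 [288.086 136.171 352.633 136.131] [299.775 217.012 341.042 216.986]
[0. 0. 0.]
```

Scaled: 25 mm is 0.5, 8 mm is 0.16.

```bash
python3 nudge.py '0 0 0 0.5 0;0 0 0 0.5 0;0 0 0 0.16 0;29 0 0 0 0;29 0 0 0 0' 20; python3 nudge.py '29.3 0 0 0 0';  python3 nudge.py '29.5 0 0 0 0'; python3 -c "
from bench import r;s=r.get_state();print(s['moment'],s['contact_force'])"
```

```text
time: 12.1
eef_pos: [501.7, 354.7, 128.8]
eef_rot: [[0.737, 0.676, 0.001], [0.676, -0.737, 0.0], [0.001, 0.0, -1.0]]
contact_force: [0.6, 0.2, -2.6]
finger_gap: 29.8
grasp_force: 26.2
time: 12.2
eef_pos: [502.3, 354.9, 129.9]
eef_rot: [[0.737, 0.676, 0.002], [0.676, -0.737, 0.001], [0.003, 0.001, -1.0]]
contact_force: [0.8, 0.7, -3.4]
finger_gap: 29.8
grasp_force: 26.2
time: 12.3
eef_pos: [502.1, 354.9, 129.7]
eef_rot: [[0.737, 0.676, 0.002], [0.676, -0.737, 0.001], [0.002, 0.001, -1.0]]
contact_force: [0.1, 0.3, -3.4]
finger_gap: 29.5
grasp_force: 26.2
[-0.08967389  0.00989178 -0.02695598] [ 0.06379831  0.29101122 -3.44833014]
```

```bash
python3 nudge.py '29.8 0 0 0 0'; python3 nudge.py '30 0 0 0 0'
```

```text
time: 12.4
eef_pos: [501.8, 354.7, 129.2]
eef_rot: [[0.737, 0.676, 0.001], [0.676, -0.737, 0.001], [0.001, 0.0, -1.0]]
contact_force: [-0.2, 0.1, -3.3]
finger_gap: 30.0
grasp_force: 13.4
time: 12.5
eef_pos: [501.6, 354.7, 128.9]
eef_rot: [[0.737, 0.676, 0.001], [0.676, -0.737, 0.001], [0.001, 0.0, -1.0]]
contact_force: [0.1, -0.3, -1.8]
finger_gap: 30.1
grasp_force: 1.3
```

```bash
python3 nudge.py '0 0 0 0 0;0 0 0 0 0' 20
python3 - <<'E'
from h import *
C=cam('wrist');s=r.get_state();np.savez('w4.npz',m=C[1],R=C[2],p=C[3],f=C[0]);print(s['moment'],s['eef_pos'])
old=cv2.cvtColor(cv2.imread('pics/w3.png'),cv2.COLOR_BGR2GRAY)[::2,:400:2]
g=cv2.cvtColor(C[0],cv2.COLOR_RGB2GRAY)
print('old col294',[(60+i,int(old[i,294-220])) for i in range(40,64,1)])
print('new col294',list(zip(range(90,215,2),g[90:215:2,294].tolist())))
for row in(130,145,160):print(row,list(zip(range(270,372,2),g[row,270:372:2].tolist())))
E
```

```text
time: 12.7
eef_pos: [501.3, 354.5, 128.3]
eef_rot: [[0.737, 0.676, 0.0], [0.676, -0.737, 0.0], [0.0, -0.0, -1.0]]
contact_force: [-0.7, 0.1, -2.6]
finger_gap: 29.7
grasp_force: 22.3
[ 0.006  0.05  -0.012] [501.305 354.473 128.298]
old col294 [(100, 61), (101, 61), (102, 64), (103, 61), (104, 62), (105, 63), (106, 61), (107, 61), (108, 64), (109, 61), (110, 63), (111, 59), (112, 64), (113, 72), (114, 84), (115, 89), (116, 93), (117, 101), (118, 103), (119, 105), (120, 106), (121, 107), (122, 107), (123, 104)]
new col294 [(90, 65), (92, 67), (94, 63), (96, 62), (98, 66), (100, 62), (102, 65), (104, 61), (106, 63), (108, 62), (110, 58), (112, 58), (114, 58), (116, 56), (118, 65), (120, 86), (122, 100), (124, 109), (126, 109), (128, 109), (130, 106), (132, 108), (134, 110), (136, 108), (138, 106), (140, 108), (142, 108), (144, 108), (146, 106), (148, 110), (150, 108), (152, 106), (154, 109), (156, 113), (158, 107), (160, 108), (162, 106), (164, 104), (166, 108), (168, 110), (170, 110), (172, 107), (174, 106), (176, 110), (178, 108), (180, 105), (182, 107), (184, 109), (186, 110), (188, 1
[... 1177 characters left out ...]
8, 101), (350, 85), (352, 63), (354, 46), (356, 42), (358, 43), (360, 47), (362, 45), (364, 44), (366, 46), (368, 43), (370, 44)]
160 [(270, 58), (272, 59), (274, 59), (276, 58), (278, 60), (280, 60), (282, 56), (284, 59), (286, 59), (288, 66), (290, 94), (292, 106), (294, 108), (296, 106), (298, 100), (300, 54), (302, 38), (304, 34), (306, 38), (308, 32), (310, 38), (312, 36), (314, 33), (316, 34), (318, 34), (320, 31), (322, 39), (324, 31), (326, 34), (328, 37), (330, 32), (332, 38), (334, 35), (336, 35), (338, 30), (340, 36), (342, 73), (344, 85), (346, 94), (348, 100), (350, 83), (352, 59), (354, 46), (356, 45), (358, 44), (360, 42), (362, 45), (364, 40), (366, 47), (368, 44), (370, 46)]
```

```bash
cat > meas.py <<'E'
from tilt import *
def edge(prof,i0,lo,hi,thr):  # first crossing
    for i in range(lo,hi):
        a,b=float(prof[i]),float(prof[i+1])
        if (a-thr)*(b-thr)<=0 and a!=b:return i+(thr-a)/(b-a)
    return np.nan
def meas(save=None):
    C=cam('wrist');s=r.get_state()
    g=cv2.GaussianBlur(cv2.cvtColor(C[0],cv2.COLOR_RGB2GRAY),(3,3),0)
    top=[edge(g[:,c],0,100,170,84) for c in(294,297,343,346)]
    L=[edge(g[q],0,276,300,84) for q in(140,160,180)]
    bar=[(i,int(g[i,320])) for i in range(175,225,2)]
    cir=edge(g[:,320],0,int(np.nanmean(top))+3,170,70)
    return C,s,np.array(top),np.array(L),cir,bar
E
python3 nudge.py '29.9 0 0 0 0;29.9 0 0 0 0;29.9 0 0 0 0'; python3 nudge.py '0 0 0 0 0;0 0 0 0 0'
python3 - <<'E'
from meas import *
C,s,top,L,cir,bar=meas();print(top,L,cir,s['moment'],s['eef_pos']);print(bar)
w=lambda t,d:tilt(None,s,0,0,gz=111+d)   # d: meter slid down
for t in(0,.1,.2):
  for d in(0,5):
    f=w(t,d);print(t,d,proj(C,f(t,[[50,23,32],[50,-23,32],[-5,23,32],[-8,0,32]])).ravel())
E
```

```text
time: 13.05
eef_pos: [501.3, 354.5, 128.3]
eef_rot: [[0.737, 0.676, 0.0], [0.676, -0.737, 0.0], [0.0, 0.0, -1.0]]
contact_force: [0.0, -0.5, -2.7]
finger_gap: 30.4
grasp_force: 5.1
time: 13.25
eef_pos: [501.3, 354.5, 128.3]
eef_rot: [[0.737, 0.676, -0.0], [0.676, -0.737, 0.0], [-0.0, -0.0, -1.0]]
contact_force: [-0.3, -0.7, -3.3]
finger_gap: 29.7
grasp_force: 22.4
[119.727 119.8   119.9   119.909] [288.857 289.308 289.786] nan [-0.067  0.049 -0.011] [501.312 354.478 128.302]
[(175, 34), (177, 34), (179, 34), (181, 35), (183, 37), (185, 34), (187, 35), (189, 34), (191, 35), (193, 59), (195, 82), (197, 73), (199, 65), (201, 43), (203, 20), (205, 18), (207, 18), (209, 19), (211, 21), (213, 20), (215, 19), (217, 17), (219, 19), (221, 19), (223, 20)]
0 0 [285.409 109.907 355.999 109.872 287.943 191.863 320.708 195.984]
0 5 [286.258 110.098 355.131 110.064 288.676 190.186 320.699 194.22 ]
0.1 0 [286.955 122.831 354.427 122.798 288.493 202.225 320.706 206.337]
0.1 5 [287.75  123.452 353.616 123.42  289.217 201.013 320.698 205.034]
0.2 0 [288.273 135.667 353.09  135.636 288.915 212.724 320.706 216.83 ]
0.2 5 [289.016 136.672 352.332 136.642 289.63  211.958 320.698 215.972]
```

The manual's scale: shifts go in shares of 50 mm and turns go in units of 0.2 rad. Converting my numbers, 4 mm is 0.08, 3 mm is 0.06.

```bash
python3 nudge.py '0 0 0 0.16 0;0 0 0 0.16 0;29.9 0 0 0.1 0;29.9 0 0 0.08 0;29.9 0 0 0.06 0;29.9 0 0 0.02 0;29.9 0 0 0 0;29.9 0 0 0 0'
python3 - <<'E'
from meas import *
C,s,top,L,cir,bar=meas();print(top,L,cir,s['moment'],s['eef_pos']);print(bar)
for t in(0,.1):
    f=tilt(None,s,0,0);print(t,proj(C,f(t,[[50,23,32],[50,-23,32],[-5,23,32],[-8,0,32]])).ravel())
E
```

```text
time: 14.1
eef_pos: [501.4, 354.5, 100.6]
eef_rot: [[0.737, 0.676, -0.0], [0.676, -0.737, -0.001], [-0.001, 0.0, -1.0]]
contact_force: [-5.9, -2.8, 7.6]
finger_gap: 30.1
grasp_force: 6.7
[122.2   122.2   122.364 122.3  ] [287.286 287.786 288.467] 125.05555555555556 [-0.442  0.799  0.017] [501.369 354.459 100.604]
[(175, 36), (177, 35), (179, 36), (181, 37), (183, 36), (185, 34), (187, 36), (189, 36), (191, 34), (193, 35), (195, 34), (197, 55), (199, 92), (201, 80), (203, 72), (205, 56), (207, 25), (209, 19), (211, 20), (213, 19), (215, 17), (217, 21), (219, 21), (221, 19), (223, 20)]
0 [285.423 109.914 355.999 109.878 287.957 191.853 320.715 195.973]
0.1 [286.969 122.834 354.428 122.801 288.506 202.214 320.714 206.325]
```

```bash
python3 nudge.py '40 0 0 0 0;40 0 0 0 0;40 0 0 0 0'
python3 - <<'E'
from meas import *
C,s,top,L,cir,bar=meas();print(top,L,cir,s['moment'],s['eef_pos']);print(bar[9:16])
for t in(0,.1):
    f=tilt(None,s,0,0);print(t,proj(C,f(t,[[50,23,32],[50,-23,32],[-5,23,32],[-8,0,32]])).ravel())
E
```

```text
time: 14.45
eef_pos: [501.5, 354.6, 99.2]
eef_rot: [[0.737, 0.676, 0.0], [0.676, -0.737, 0.0], [0.0, 0.0, -1.0]]
contact_force: [0.4, -0.7, -0.8]
finger_gap: 39.7
grasp_force: 0.0
[123.455 123.455 123.455 123.545] [287.077 287.538 288.286] 126.7 [ 0.032 -0.018  0.008] [501.402 354.516  99.151]
[(193, 37), (195, 37), (197, 37), (199, 66), (201, 99), (203, 89), (205, 71)]
0 [285.445 110.084 355.974 110.057 287.965 191.967 320.705 196.086]
0.1 [286.987 122.992 354.403 122.966 288.512 202.321 320.702 206.432]
```

Run:
```python
from meas import *
C,s,top,L,cir,bar=meas();R=np.array(s['eef_rot']);p=np.array(s['eef_pos'])
# flat on tile: meter pose (x,y,yaw) z0=6
m=[(294,top[0]),(346,top[3])]
def f(P):
    q=proj(C,obj(P,[[50,23,32],[50,-23,32],[-8,0,32]],6))
    a,b=q[0],q[1];res=[a[1]+(b[1]-a[1])*(u-a[0])/(b[0]-a[0])-v for u,v in m]
    e=proj(C,obj(P,[[50,23,32],[-5,23,32]],6))
    for rr,c in zip((140,160,180),L):res.append(e[0][0]+(e[1][0]-e[0][0])*(rr-e[0][1])/(e[1][1]-e[0][1])-c)
    res.append(.3*(q[2][1]-205.5));return res
F=LS(f,[515,368,.742]);print(F.x,F.fun,'handle in tool',R.T@(obj(F.x,[-25,0,6])[0]-p),'yawtool',np.arctan2(R[1,0],R[0,0]))
```

```text
[512.602 364.469   0.742] [-0.053 -0.037 -0.069  0.113 -0.043  0.35 ] handle in tool [-9.997  0.261 93.168] yawtool 0.7417812504909623
```

```bash
python3 nudge.py '40 -0.2 0 0.04 0;40 0 0 0 0;29.9 0 0 0 0;29.9 0 0 0 0;29.9 0 0 0 0' 20; python3 nudge.py '29.9 -0.06 0 -0.012 0;29.9 -0.06 0 -0.012 0;29.9 -0.06 0 -0.01 0;29.9 -0.06 0 -0.008 0;29.9 -0.06 0 -0.006 0;29.9 -0.06 0 -0.004 0;29.9 -0.06 0 -0.002 0;29.9 -0.08 0 0 0'
python3 - <<'E'
from meas import *
C,s,top,L,cir,bar=meas();print(top,L,cir,s['moment'],s['eef_pos']);print(bar[:16])
for t in(0,-.1,-.2):
    f=tilt(None,s,0,0,gx=-25);print(t,proj(C,f(t,[[50,23,32],[50,-23,32],[-5,23,32],[-8,0,32]])).ravel())
E
```

```text
time: 15.05
eef_pos: [493.7, 347.5, 97.2]
eef_rot: [[0.737, 0.676, -0.001], [0.676, -0.737, -0.001], [-0.001, -0.0, -1.0]]
contact_force: [-1.2, -1.6, 1.1]
finger_gap: 29.6
grasp_force: 3.3
time: 15.85
eef_pos: [475.4, 330.7, 100.1]
eef_rot: [[0.737, 0.676, 0.0], [0.676, -0.737, 0.0], [0.0, 0.0, -1.0]]
contact_force: [-0.0, 0.2, -2.5]
finger_gap: 29.9
grasp_force: 3.1
[111.727 111.727 111.917 111.846] [287.5 288.  288.6] 114.27777777777777 [-0.168  0.051  0.003] [474.933 330.358  99.947]
[(175, 35), (177, 35), (179, 32), (181, 36), (183, 36), (185, 34), (187, 38), (189, 76), (191, 92), (193, 78), (195, 68), (197, 38), (199, 19), (201, 19), (203, 21), (205, 21)]
0 [285.261 108.492 355.857 108.456 287.8   190.572 320.575 194.698]
-0.1 [283.419  95.39  357.718  95.352 287.091 180.369 320.576 184.51 ]
-0.2 [281.269  82.202 359.89   82.161 286.238 170.317 320.577 174.472]
```

Scaled: 20 mm is 0.4, 10 mm is 0.2.

```bash
python3 nudge.py '0 0 0 0 0;0 0 0 0 0;0 0.2 0 -0.12 0;0 0.4 0 -0.04 0;0 0.1 0 0.08 0;0 0 0 0.08 0;0 0 0 0.06 0;0 0 0 0 0' 20; python3 nudge.py '0 0 0 0.03 0;0 0 0 0.03 0;0 0 0 0 0'
```

```text
time: 16.7
eef_pos: [501.0, 354.0, 98.7]
eef_rot: [[0.737, 0.676, -0.001], [0.676, -0.737, -0.002], [-0.002, 0.0, -1.0]]
contact_force: [-6.0, -4.9, 10.8]
finger_gap: 29.7
grasp_force: 23.6
time: 17.0
eef_pos: [501.1, 353.9, 98.6]
eef_rot: [[0.737, 0.676, -0.002], [0.676, -0.737, -0.002], [-0.003, 0.001, -1.0]]
contact_force: [-14.2, -10.8, 26.8]
finger_gap: 29.8
grasp_force: 25.6
```

Scaled: -3 mm is -0.06, -0.3 mm is -0.006.

```bash
python3 nudge.py '0 -0.06 0 -0.006 0;0 -0.06 0 -0.006 0;0 -0.06 0 -0.006 0;0 -0.06 0 -0.006 0'
python3 - <<'E'
from meas import *
C,s,top,L,cir,bar=meas();print(top,L,cir,s['moment'],s['eef_pos']);print(bar[:16])
for t in(0,-.1,-.2):
    f=tilt(None,s,0,0,gx=-25);print(t,proj(C,f(t,[[50,23,32],[50,-23,32],[-5,23,32],[-8,0,32]])).ravel())
E
```

```text
time: 17.4
eef_pos: [494.2, 347.1, 97.5]
eef_rot: [[0.737, 0.675, 0.005], [0.675, -0.737, 0.003], [0.006, 0.002, -1.0]]
contact_force: [3.6, 3.4, -0.5]
finger_gap: 29.6
grasp_force: 21.9
[107.833 107.818 108.    107.929] [286.846 287.538 288.214] 111.0 [ 0.175 -0.145 -0.053] [493.838 346.783  97.351]
[(175, 36), (177, 35), (179, 36), (181, 35), (183, 34), (185, 50), (187, 90), (189, 89), (191, 76), (193, 56), (195, 27), (197, 20), (199, 20), (201, 21), (203, 20), (205, 20)]
0 [285.339 108.478 355.942 108.433 287.879 190.572 320.659 194.696]
-0.1 [283.498  95.371 357.805  95.323 287.171 180.365 320.66  184.504]
-0.2 [281.351  82.177 359.98   82.125 286.318 170.31  320.663 174.462]
```

Scaled: 1.5 mm is 0.03, -1 mm is -0.02.

```bash
python3 nudge.py '0 -0.02 0 0.03 0;0 -0.02 0 0.03 0;0 0 0 0 0'; python3 nudge.py '0 -0.06 0 0 0;0 -0.06 0 0 0'; python3 nudge.py '0 -0.06 0 0 0;0 -0.06 0 0 0'
python3 - <<'E'
from meas import *
C,s,top,L,cir,bar=meas();print(top,L,cir,s['eef_pos']);print(bar[:16])
E
```

```text
time: 17.75
eef_pos: [493.9, 346.8, 97.3]
eef_rot: [[0.737, 0.676, 0.007], [0.676, -0.737, 0.004], [0.008, 0.002, -1.0]]
contact_force: [-2.5, 1.5, 19.5]
finger_gap: 29.8
grasp_force: 24.6
time: 17.95
eef_pos: [491.1, 343.9, 97.7]
eef_rot: [[0.738, 0.675, 0.012], [0.675, -0.738, 0.008], [0.014, 0.002, -1.0]]
contact_force: [2.7, 5.0, 16.0]
finger_gap: 29.7
grasp_force: 24.3
time: 18.15
eef_pos: [486.8, 340.0, 97.9]
eef_rot: [[0.738, 0.675, 0.012], [0.675, -0.738, 0.008], [0.014, 0.002, -1.0]]
contact_force: [2.5, 5.6, 15.7]
finger_gap: 29.9
grasp_force: 24.8
[    nan 132.8   132.933     nan] [285.786 286.6   287.538] nan [486.491 339.711  97.89 ]
[(175, 34), (177, 53), (179, 100), (181, 102), (183, 82), (185, 61), (187, 27), (189, 20), (191, 22), (193, 22), (195, 21), (197, 21), (199, 18), (201, 21), (203, 20), (205, 21)]
```

```bash
sed -i 's/0,100,170,84/0,60,170,84/' meas.py; python3 nudge.py '0 -0.06 0 0 0;0 -0.06 0 0 0';python3 nudge.py '0 -0.06 0 0 0;0 0 0 0 0'
python3 - <<'E'
from meas import *
C,s,top,L,cir,bar=meas();print(top,L,cir,s['eef_pos']);print(bar[:10])
R=np.array(s['eef_rot']);
for t in(-.1,-.2,-.3):
    f=tilt(None,s,0,0,gx=-25);print(t,proj(C,f(t,[[50,23,32],[50,-23,32],[-5,23,32],[-8,0,32]])).ravel())
E
```

```text
time: 18.4
eef_pos: [482.3, 335.8, 97.9]
eef_rot: [[0.738, 0.675, 0.012], [0.675, -0.738, 0.008], [0.014, 0.002, -1.0]]
contact_force: [2.5, 4.4, 15.6]
finger_gap: 29.9
grasp_force: 25.3
time: 18.6
eef_pos: [479.7, 333.5, 97.7]
eef_rot: [[0.738, 0.675, 0.011], [0.675, -0.738, 0.007], [0.013, 0.002, -1.0]]
contact_force: [1.7, 3.5, 15.7]
finger_gap: 29.7
grasp_force: 25.6
[84.111 84.    84.1   84.2  ] [285.231 286.154 287.308] 88.54545454545455 [479.687 333.469  97.661]
[(175, 86), (177, 45), (179, 21), (181, 19), (183, 20), (185, 18), (187, 21), (189, 21), (191, 19), (193, 19)]
-0.1 [283.454  94.313 357.892  94.266 287.144 179.524 320.678 183.672]
-0.2 [281.3    81.046 360.077  80.995 286.289 169.44  320.681 173.602]
-0.3 [278.788  67.71  362.627  67.654 285.278 159.52  320.686 163.695]
```

Scaled: -3 mm is -0.06.

```bash
python3 nudge.py '0 -0.06 0 0 0;0 -0.06 0 0 0;0 0 0 0 0'
python3 - <<'E'
from meas import *
C,s,top,L,cir,bar=meas();print(top,L,cir,s['eef_pos']);
g=cv2.cvtColor(C[0],cv2.COLOR_RGB2GRAY);print([(i,int(g[i,320])) for i in range(155,185,2)])
E
```

```text
time: 18.95
eef_pos: [474.7, 329.0, 97.1]
eef_rot: [[0.738, 0.675, 0.01], [0.675, -0.738, 0.006], [0.011, 0.002, -1.0]]
contact_force: [1.4, 2.9, 14.5]
finger_gap: 29.8
grasp_force: 25.9
[75.    75.222 75.273 75.273] [284.714 285.786 287.091] 80.17391304347827 [474.758 329.051  97.089]
[(155, 33), (157, 32), (159, 30), (161, 25), (163, 66), (165, 102), (167, 110), (169, 105), (171, 53), (173, 14), (175, 29), (177, 14), (179, 17), (181, 21), (183, 18)]
```

Scaled: -30 mm is -0.6, -25 mm is -0.5.

```bash
python3 nudge.py '0 0 0 0 0;0 0 0 -0.2 0;0 0 0 -0.5 0;0 0 0 -0.6 0;0 0 0 -0.6 0;0 0 0 -0.4 0;0 0 0 0 0;0 0 0 0 0' 40
cat > ft.py <<'E'
from meas import *
def run():
    C,s,top,L,cir,bar=meas()
    g=cv2.GaussianBlur(cv2.cvtColor(C[0],cv2.COLOR_RGB2GRAY),(3,3),0)
    col=g[155:190,320].astype(float);k=int(np.argmax(col));hb=155+edge(col,0,k,33,50)
    tp=np.nanmean(top)
    def f(P):
        t,d,x,y=P;w=tilt(None,s,0,0,gx=-25+x,gz=111+d)
        e=proj(C,w(t,[[50,23+y,32],[50,-23+y,32],[-5,23+y,32],[-8,y,32]]))
        res=[(e[0][1]+e[1][1])/2-tp,e[3][1]-hb]
        for rr,c in zip((140,160,180),L):res.append(e[0][0]+(e[2][0]-e[0][0])*(rr-e[0][1])/(e[2][1]-e[0][1])-c)
        return res
    F=[LS(lambda q:f([q[0],d,q[1],q[2]]),[-.2,0,0]) for d in(0,4,8)]
    return s,[(q.x,q.fun,q.cost) for q in F],tp,hb,L
if __name__=='__main__':
    s,F,tp,hb,L=run();print(s['eef_pos'],s['moment'],tp,hb,L)
    for q in F:print(q)
E
python3 ft.py
```

```text
time: 19.8
eef_pos: [469.9, 326.1, 205.4]
eef_rot: [[0.737, 0.676, -0.003], [0.676, -0.737, -0.001], [-0.003, -0.001, -1.0]]
contact_force: [-0.4, 0.7, -3.4]
finger_gap: 29.7
grasp_force: 40.1
[469.515 325.993 204.582] [-0.06   0.042  0.035] 76.82222222222222 171.15 [285.3   280.935 295.375]
(array([-0.36 ,  8.536, -1.377]), array([ 0.927, -1.361,  0.298,  6.162, -6.778]), np.float64(43.3545606065905))
(array([-0.305,  5.986, -0.771]), array([ 1.457, -2.053,  0.457,  6.169, -6.924]), np.float64(46.27167635101726))
(array([-0.271,  4.554, -0.214]), array([ 2.144, -2.939,  0.552,  6.173, -7.01 ]), np.float64(50.391182744162144))
```

Run:
```python
from meas import *
C,s,*_=meas();tp,hb=76.8,171.15;L=(284.9,285.95,287.2)
np.savez('w5.npz',m=C[1],R=C[2],p=C[3],f=C[0])
for sc in(1,.0):
  for d in(-5,0,5,10):
    def f(q):
        t,x,y=q;w=tilt(None,s,0,0,gx=-25+x,gz=111+d)
        e=proj(C,w(t,[[50,23+y,32],[50,-23+y,32],[-5,23+y,32],[-8,y,32]]))
        res=[(e[0][1]+e[1][1])/2-tp,e[3][1]-hb]
        for rr,c in zip((140,160,180),L):res.append(sc*(e[0][0]+(e[2][0]-e[0][0])*(rr-e[0][1])/(e[2][1]-e[0][1])-c))
        return res
    q=LS(f,[-.2,0,0]);print(sc,d,q.x,q.fun)
g=cv2.cvtColor(C[0],cv2.COLOR_RGB2GRAY)
for row in(85,110,140):print(row,list(zip(range(272,372,2),g[row,272:372:2].tolist())))
```

```text
1 -5 [-0.375  8.067 -1.306] [-0.114  0.17  -0.466  0.08   0.427]
1 0 [-0.218 -0.899 -0.245] [ 0.381 -0.513 -0.045  0.067 -0.021]
1 5 [-0.211 -0.381  0.385] [ 1.409 -1.874 -0.028  0.067 -0.039]
1 10 [-0.203  0.038  1.015] [ 2.398 -3.152 -0.01   0.066 -0.058]
0.0 -5 [-0.39   8.971 -0.006] [ 0. -0. -0. -0. -0.]
0.0 0 [-0.219 -0.822  1.433] [ 0.381 -0.513 -0.    -0.    -0.   ]
0.0 5 [-0.211 -0.394  1.536] [ 1.409 -1.874 -0.    -0.    -0.   ]
0.0 10 [-0.203  0.009  1.678] [ 2.398 -3.152 -0.    -0.    -0.   ]
85 [(272, 60), (274, 58), (276, 58), (278, 59), (280, 63), (282, 83), (284, 95), (286, 100), (288, 98), (290, 101), (292, 99), (294, 101), (296, 100), (298, 102), (300, 103), (302, 100), (304, 95), (306, 86), (308, 66), (310, 40), (312, 34), (314, 30), (316, 33), (318, 30), (320, 32), (322, 31), (324, 30), (326, 28), (328, 36), (330, 33), (332, 53), (334, 69), (336, 81), (338, 94), (340, 95), (342, 99), (344, 97), (346, 100), (348, 95), (350, 96), (352, 97), (354, 89), (356, 78), (358, 61), (360, 59), (362, 57), (364, 59), (366, 59), (368, 60), (370, 70)]
110 [(272, 59), (274, 60), (2
[... 384 characters left out ...]
, (346, 99), (348, 99), (350, 98), (352, 94), (354, 83), (356, 67), (358, 59), (360, 56), (362, 57), (364, 56), (366, 59), (368, 53), (370, 58)]
140 [(272, 60), (274, 57), (276, 59), (278, 54), (280, 59), (282, 57), (284, 68), (286, 89), (288, 97), (290, 101), (292, 99), (294, 94), (296, 72), (298, 33), (300, 32), (302, 29), (304, 32), (306, 35), (308, 33), (310, 32), (312, 34), (314, 36), (316, 36), (318, 33), (320, 30), (322, 33), (324, 33), (326, 26), (328, 32), (330, 31), (332, 26), (334, 33), (336, 27), (338, 33), (340, 30), (342, 33), (344, 53), (346, 90), (348, 97), (350, 95), (352, 86), (354, 69), (356, 56), (358, 56), (360, 57), (362, 57), (364, 55), (366, 54), (368, 59), (370, 97)]
```

Scaled: 0.15 rad is 0.75.

```bash
python3 nudge.py '0 0 0 0 0.75;0 0 0 0 0.75;0 0 0 0 0.75;0 0 0 0 0.75;0 0 0 0 0.75;0 0 0 0 0.75;0 0 0 0 0.15;0 0 0 0 0'
python3 - <<'E'
from fit import *
d=np.load('w2.npz');W=(None,d['m'],d['R'],d['p'])
T=cam('top');S=cam('side');f=T[0]
# ring centroid by white blob
def ring(C,u,v,h=14):
    u,v=int(u),int(v);p=C[0][v-h:v+h,u-h:u+h].astype(int);m=(p.min(2)>110).astype(np.uint8)
    n,l,st,ce=cv2.connectedComponentsWithStats(m);k=[(st[i,4],ce[i]+[u-h,v-h],st[i].tolist()) for i in range(1,n)];k.sort(key=lambda a:-a[0]);return k[:2]
a=ring(T,*t1(430,200));b=ring(S,*s1(159,200));print(a,b)
c4=np.array([[0,170,26],[0,-170,26],[-210,170,26],[-210,-170,26.]])
ot=np.array([t1(*p) for p in[(358,24),(746,95),(319,260),(697,330)]])
ow=[(461,187),(586,356)]; c2=np.array([[-210,170,26],[-210,-170,26]])
P=LS(lambda P:np.r_[(proj(T,pic(P,c4,.22))-ot).ravel(),(proj(W,pic(P,c2,.22))-ow).ravel()],[578,27,-.188]);print(P.x,P.fun);E=P.x
def sol(l):
    F=LS(lambda q:np.concatenate([(proj(C,pic(E,[*q,14.5],.22))-o).ravel() for C,o in l]),[-137,84]);return F.x,pic(E,[*F.x,14.5],.22),F.fun
print(sol([(T,a[0][1])]),sol([(W,np.array([547,214.]))]))
if b:print(sol([(S,b[0][1])]),sol([(T,a[0][1]),(W,np.array([547,214.])),(S,b[0][1])]))
E
```

```text
time: 20.7
eef_pos: [470.0, 326.3, 205.0]
eef_rot: [[0.982, -0.187, -0.004], [-0.187, -0.982, -0.001], [-0.003, 0.002, -1.0]]
contact_force: [0.3, 0.7, -3.3]
finger_gap: 29.5
grasp_force: 40.1
[] [(np.int32(38), array([293.526, 221.921]), [10, 12, 10, 10, 38])]
[585.908  28.945  -0.169] [-3.952 -2.284 -1.198 -4.103 -2.153 -0.404  0.205 -2.543  3.903  3.703
 -5.154  2.801]Traceback (most recent call last):
  File "<stdin>", line 15, in <module>
IndexError: list index out of range
```

Run:
```python
from fit import *
d=np.load('w2.npz');W=(None,d['m'],d['R'],d['p'])
T=cam('top')
im=cv2.imread('pics/t2.png');S=cam('side')
c4=np.array([[0,170,26],[0,-170,26],[-210,170,26],[-210,-170,26.]])
ot=np.array([t1(*p) for p in[(358,24),(746,95),(319,260),(697,330)]])
P=LS(lambda P:(proj(T,pic(P,c4,.22))-ot).ravel(),[578,27,-.188]);print(P.x,P.fun);E=P.x
def sol(E,l):
    F=LS(lambda q:np.concatenate([(proj(C,pic(E,[*q,14.5],.22))-o).ravel() for C,o in l]),[-137,84]);return F.x,pic(E,[*F.x,14.5],.22),F.fun
ld=[(T,t1(430,200.5)),(W,np.array([547,214.])),(S,np.array([293.53,221.92]))]
for EE in([577.96,27.1,-.19],E):
    print(EE,proj(W,pic(EE,c4,.22)),proj(T,pic(EE,c4,.22))-ot)
    for l in ld:print(sol(EE,[l]))
    print('all',sol(EE,ld))
```

```text
[580.396  26.413  -0.188] [-1.174 -1.081  1.171 -0.339 -0.97   0.507  0.984  0.89 ]
[577.96, 27.1, -0.19] [[658.434  88.03 ]
 [755.182 313.275]
 [463.539 194.336]
 [574.961 363.728]] [[-1.24  -0.225]
 [ 1.067  0.836]
 [-1.223  1.315]
 [ 0.693  2.012]]
(array([-138.272,   82.133]), array([[659.164,  95.121,  51.975]]), array([-0.,  0.]))
(array([-139.031,   82.936]), array([[658.588,  96.049,  51.81 ]]), array([-0., -0.]))
(array([-141.939,   84.787]), array([[656.151,  98.403,  51.175]]), array([0., 0.]))
all (array([-139.159,   82.898]), array([[658.459,  96.035,  51.782]]), array([-0.357,  0.287, -0.091,  0.071, -0.341, -0.862]))
[580.396  26.413  -0.188] [[660.381  86.48 ]
 [757.507 311.943]
 [465.064 193.503]
 [576.802 362.888]] [[-1.174 -1.081]
 [ 1.171 -0.339]
 [-0.97   0.507]
 [ 0.984  0.89 ]]
(array([-140.612,   82.24 ]), array([[659.217,  95.155,  51.465]]), array([-0., -0.]))
(array([-141.205,   82.644]), array([[658.723,  95.66 ,  51.335]]), array([0., 0.]))
(array([-144.072,   84.558]), array([[656.332,  98.062,  50.71 ]]), array([0., 0.]))
all (array([-141.348,   82.703]), array([[658.597,  95.744,  51.304]]), array([-0.229,  0.251, -0.136,  0.02 , -0.335, -0.844]))
```

Scaled: 22 mm is 0.44, 15 mm is 0.3.

```bash
python3 nudge.py '0 0.3 0.4 0 0;0 0.44 0.64 0 0;0 0.5 0.7 0 0;0 0.5 0.7 0 0;0 0.44 0.64 0 0;0 0.3 0.44 0 0;0 0.21 0.29 0 0;0 0 0 0.2 0' ; python3 nudge.py '0 0 0 0.2 0;0 0 0 0.14 0;0 0 0 0.06 0;0 0 0 0 0;0 0 0 0 0'
python3 - <<'E'
from h import *
C=cam('wrist');s=r.get_state();print(s['eef_pos'],s['joint_pos'],s['contact_force']);S=cam('side');T=cam('top')
u=proj(S,[648,98,100])[0].astype(int);v=proj(T,[648,98,100])[0].astype(int);print(u,v)
a=cv2.resize(C[0][40:240,220:420,::-1],(400,400),interpolation=cv2.INTER_CUBIC)
b=cv2.resize(S[0][u[1]-60:u[1]+60,u[0]-60:u[0]+60,::-1],(400,400),interpolation=cv2.INTER_CUBIC)
cv2.imwrite('pics/w6.png',np.hstack([a,b]))
np.savez('w6.npz',m=C[1],R=C[2],p=C[3],f=C[0],sf=S[0],sm=S[1],sR=S[2],sp=S[3])
E
```

```text
time: 21.7
eef_pos: [569.4, 112.8, 198.5]
eef_rot: [[0.982, -0.189, 0.004], [-0.189, -0.982, -0.0], [0.004, -0.0, -1.0]]
contact_force: [0.3, 0.2, -4.1]
finger_gap: 29.2
grasp_force: 40.8
time: 22.2
eef_pos: [567.6, 115.0, 177.4]
eef_rot: [[0.983, -0.186, 0.0], [-0.186, -0.983, 0.0], [0.0, -0.0, -1.0]]
contact_force: [0.0, 0.6, -3.3]
finger_gap: 29.4
grasp_force: 40.7
[567.779 114.875 177.671] [0.004 0.135 1.786 0.    1.219 1.762] [ 0.614 -0.183 -2.846]
[295 212] [280 191]
```

View pics/w6.png

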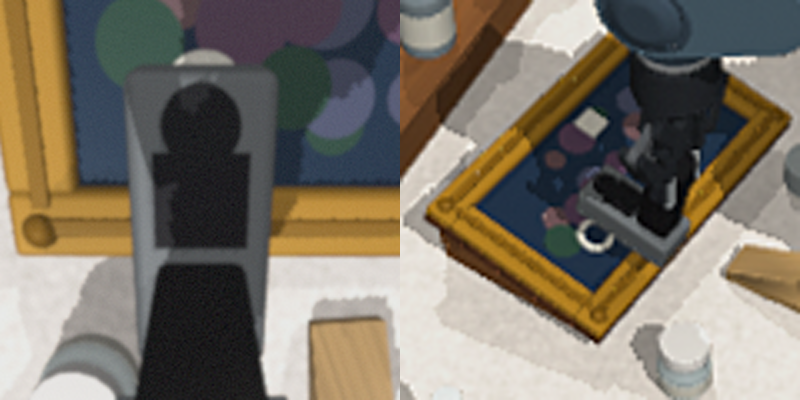

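Run:
```python
from tilt import *
d=np.load('w6.npz');W=(None,d['m'],d['R'],d['p']);S=(None,d['sm'],d['sR'],d['sp']);s=r.get_state()
pts=[[50,23,32],[50,-23,32],[50,23,0],[-50,23,0],[-50,23,32]]
for t,gx,gz in((-.215,-25.8,108.5),(-.215,-25.8,113),(-.25,-25.8,108.5)):
    w=tilt(0,s,0,0,gx=gx,gz=gz)
    print(t,gz,'wrist zoom',((proj(W,w(t,pts[:2]))-[220,40])*2).round(0).tolist(),'side zoom',((proj(S,w(t,pts))-[235,152])*10/3+[400,0]).round(0).tolist(),'lens',w(t,[35,0,0]))
```

```text
-0.215 108.5 wrist zoom [[121.0, 74.0], [283.0, 74.0]] side zoom [[576.0, 187.0], [606.0, 156.0], [572.0, 206.0], [659.0, 267.0], [665.0, 249.0]] lens [[649.016  99.255 104.81 ]]
-0.215 113 wrist zoom [[123.0, 72.0], [281.0, 72.0]] side zoom [[576.0, 190.0], [605.0, 159.0], [571.0, 209.0], [658.0, 269.0], [664.0, 251.0]] lens [[649.963  99.076 100.415]]
-0.25 108.5 wrist zoom [[119.0, 65.0], [285.0, 65.0]] side zoom [[575.0, 184.0], [604.0, 153.0], [569.0, 202.0], [655.0, 265.0], [662.0, 247.0]] lens [[652.161  98.656 107.759]]
```

Scaled: 3 mm is 0.06, -2 mm is -0.04.

```bash
python3 nudge.py '0 -0.04 0.032 0.06 0;0 0 0 0.02 0;0 0 0 0 0;0 0 0 0 0;0 0 0 0 0;0 0 0 0 0;0 0 0 0 0;0 0 0 0 0'
python3 - <<'E'
from tilt import *
from meas import *
C=cam('wrist');S=cam('side');s=r.get_state()
for t in(-.215,-.25):print(tilt(0,s,0,0,gx=-25.8,gz=110)(t,[35,0,0]),s['eef_pos'])
# ring visible centre in side view: bright blob
p=S[0][205:240,285:310].astype(int);print(p.min(2)[5:30])
E
```

```text
time: 23.15
eef_pos: [565.3, 113.3, 173.2]
eef_rot: [[0.982, -0.187, 0.0], [-0.187, -0.982, 0.0], [0.0, -0.0, -1.0]]
contact_force: [-0.0, -0.2, -4.0]
finger_gap: 29.2
grasp_force: 40.7
[[646.727  97.796  98.718]] [565.318 113.301 173.21 ]
[[649.925  97.187 101.676]] [565.318 113.301 173.21 ]
[[ 22  39  44  41  53  78  73  74  76  64  25   8  16  19  15  16  17  16
   18  19  17  18  35  52  11]
 [ 39  47  47  45  56  88 101  71  72  74  65  40  31  15  19  17  18  19
   17  17  16  13  17  19  11]
 [ 47  48  48  45  54  80  89  99 104  77  73  63  13  13  14  23  14  19
   17  17  19  16  17  14  12]
 [ 49  47  45  46  56  72  70  81  99 107 107 102  42  12   9  26  25  19
   18  16  18  17  17  14  12]
 [ 47  47  46  49  61  68  69  67  75  91 113 117 104  96  45  15  23  20
   16  15  17  17  14  12  11]
 [ 45  46  46  52  66  67  67  69  67  70  81 100 118 116 101  61  28  20
   19  13  15  20  38  15  13]
 [ 46  46  46  43  49  63  65  66  67  67  65  76  91 113 118 108  96  41
   15  18  23  38  31  13  13]
 [ 50  47  46  44  36  51  74  60  65  68  68  67  70  82 102 119 117  
[... 1119 characters left out ...]
17  17  20  24  30  32  28  20  16  21
   35  23  26  42  63  62  65]
 [ 36  35  33  34  32  33  34  30  31  30  31  34  34  33  33  25  16  34
   22  21  21  21  30  58  71]
 [ 33  32  33  32  34  32  33  33  33  34  32  34  33  33  28  24  33  25
   17  21  23  16   7  24  53]
 [ 33  33  33  35  33  35  34  34  33  34  33  35  33  27  17  40  24  28
   26  25  15  10   8  12  19]
 [ 28  32  32  33  33  34  32  32  34  32  35  34  26  15  39  23  28  29
   29  19  15  12  13  18  20]
 [ 14  25  31  32  34  33  32  34  34  34  33  27  19  38  23  27  31  29
   18  16  16  19  25  20  28]
 [ 49  25  21  27  33  34  33  33  34  34  29  17  31  25  27  31  32  21
   14  18  21  30  30  26  29]]
```

```bash
for i in 1 2 3; do python3 nudge.py '0 0 0 0 0;0 0 0 0 0;0 0 0 0 0;0 0 0 0 0;0 0 0 0 0;0 0 0 0 0;0 0 0 0 0;0 0 0 0 0' | head -2; done
```

```text
time: 24.05
eef_pos: [565.3, 113.3, 173.2]
time: 24.85
eef_pos: [565.3, 113.3, 173.2]
time: 25.65
eef_pos: [565.3, 113.3, 173.2]
```

The manual's scale: shifts go in shares of 50 mm and turns go in units of 0.2 rad. Converting my numbers, -30 mm is -0.6, -20 mm is -0.4, -0.15 rad is -0.75.

```bash
python3 nudge.py '0 0 0 -0.4 0;0 0 0 -0.6 0;0 0 0 -0.4 -0.65;0 0 0 0 -0.75;0 0 0 0 -0.75;0 0 0 0 -0.75;0 0 0 0 -0.75;0 0 0 0 -0.75';python3 nudge.py '0 0.16 -0.4 0 -0.25;0 0.3 -0.72 0 0;0 0.32 -0.76 0 0;0 0.32 -0.76 0 0;0 0.32 -0.76 0 0;0 0.3 -0.72 0 0;0 0.16 -0.4 0 0;0 0 0 0 0'
```

```text
time: 26.45
eef_pos: [565.3, 113.3, 243.2]
eef_rot: [[0.766, 0.643, -0.0], [0.643, -0.766, -0.0], [-0.0, 0.0, -1.0]]
contact_force: [0.1, -0.2, -3.0]
finger_gap: 29.3
grasp_force: 40.8
time: 27.25
eef_pos: [481.6, 346.1, 243.1]
eef_rot: [[0.735, 0.679, -0.0], [0.679, -0.735, 0.001], [0.0, -0.001, -1.0]]
contact_force: [0.6, -1.0, -3.0]
finger_gap: 29.4
grasp_force: 41.2
```

```bash
python3 nudge.py '0 -0.028 0.03 0.6 0;0 0 0 0.8 0;0 0 0 0.7 0;0 0 0 0.4 0;0 0 0 0.2 0;0 0 0 0.1 0;0 0 0 0.04 0;0 0 0 0 0' 20;python3 nudge.py '0 0 0 0.04 0;0 0 0 0.03 0;0 0 0 0.02 0;0 0 0 0 0'
```

```text
time: 28.05
eef_pos: [483.8, 341.9, 102.4]
eef_rot: [[0.737, 0.676, 0.002], [0.676, -0.737, 0.001], [0.002, 0.001, -1.0]]
contact_force: [0.0, 0.2, -3.1]
finger_gap: 29.9
grasp_force: 41.1
time: 28.45
eef_pos: [483.3, 342.0, 97.5]
eef_rot: [[0.737, 0.676, 0.001], [0.676, -0.737, 0.0], [0.001, 0.0, -1.0]]
contact_force: [-0.1, 0.5, 1.0]
finger_gap: 30.0
grasp_force: 41.8
```

Scaled: 1 mm is 0.02.

```bash
python3 nudge.py '29.8 0 0 0.02 0;29.8 0 0 0.02 0;29.8 0 0 0 0' 20;python3 nudge.py '29.8 0.06 0 0 0;29.8 0.06 0 0 0;29.8 0.06 0 0 0';python3 nudge.py '29.8 0.06 0 0 0;29.8 0.06 0 0 0;29.8 0.06 0 0 0'
python3 - <<'E'
from meas import *
C,s,top,L,cir,bar=meas();print(top,L,s['eef_pos']);print(bar[:16])
E
```

```text
time: 28.75
eef_pos: [484.3, 342.8, 97.2]
eef_rot: [[0.737, 0.676, 0.003], [0.676, -0.737, 0.002], [0.004, 0.0, -1.0]]
contact_force: [-2.0, -0.3, 7.6]
finger_gap: 29.6
grasp_force: 14.3
time: 29.05
eef_pos: [490.7, 348.7, 96.5]
eef_rot: [[0.737, 0.676, 0.003], [0.676, -0.737, 0.002], [0.003, 0.0, -1.0]]
contact_force: [-1.4, 1.0, 5.8]
finger_gap: 30.0
grasp_force: 14.1
time: 29.35
eef_pos: [496.7, 354.3, 95.3]
eef_rot: [[0.737, 0.676, 0.001], [0.676, -0.737, 0.001], [0.001, 0.0, -1.0]]
contact_force: [-1.1, 0.8, 4.8]
finger_gap: 30.0
grasp_force: 14.2
[62.667 99.111 60.286 64.083] [286.    286.571 287.5  ] [496.973 354.529  95.25 ]
[(175, 35), (177, 34), (179, 44), (181, 89), (183, 105), (185, 86), (187, 65), (189, 34), (191, 19), (193, 18), (195, 21), (197, 22), (199, 23), (201, 21), (203, 20), (205, 20)]
```

```bash
python3 nudge.py '29.8 0.06 0 0 0;29.8 0.06 0 0 0;29.8 0.04 0 0 0;29.8 0 0 0 0';python3 nudge.py '31 0 0 0 0;34 0 0 0 0;60 0 0 0 0;60 0 0 0 0;60 0 0 0 0'
python3 - <<'E'
from meas import *
C,s,top,L,cir,bar=meas();R=np.array(s['eef_rot']);p=np.array(s['eef_pos']);print(top,L,bar[:16])
m=[(297,np.median(top)),(343,np.median(top))]
def f(P):
    q=proj(C,obj(P,[[50,23,32],[50,-23,32]],6))
    a,b=q[0],q[1];res=[a[1]+(b[1]-a[1])*(u-a[0])/(b[0]-a[0])-v for u,v in m]
    e=proj(C,obj(P,[[50,23,32],[-5,23,32]],6))
    for rr,c in zip((140,160,180),L):res.append(e[0][0]+(e[1][0]-e[0][0])*(rr-e[0][1])/(e[1][1]-e[0][1])-c)
    return res
F=LS(f,[519,379,.742]);print(F.x,F.fun,p)
np.savez('w7.npz',m=C[1],R=C[2],p=C[3],f=C[0])
E
```

```text
time: 29.8
eef_pos: [501.3, 358.4, 94.7]
eef_rot: [[0.737, 0.676, -0.003], [0.676, -0.737, -0.003], [-0.004, 0.0, -1.0]]
contact_force: [-5.7, -4.9, 9.3]
finger_gap: 29.9
grasp_force: 14.6
time: 30.3
eef_pos: [502.0, 359.2, 94.5]
eef_rot: [[0.737, 0.676, -0.0], [0.676, -0.737, -0.0], [-0.0, -0.0, -1.0]]
contact_force: [-0.4, 0.0, -0.2]
finger_gap: 60.4
grasp_force: 0.0
[73.6   70.65  70.688 74.556] [286.429 287.077 287.643] [(175, 38), (177, 33), (179, 35), (181, 35), (183, 35), (185, 37), (187, 71), (189, 104), (191, 97), (193, 75), (195, 47), (197, 17), (199, 20), (201, 19), (203, 20), (205, 18)]
[536.127 389.988   0.741] [-0.     0.     0.014 -0.027  0.014] [502.091 359.258  94.565]
```

```bash
python3 nudge.py '60 0 0 -0.2 0;60 0 0 -0.6 0;60 0 0 -0.8 0;60 0 0 -0.8 0;60 0 0 -0.8 0;60 0 0 -0.4 0;60 0 0 0 0;60 0 0 0 0'
python3 - <<'E'
from fit import *
C=cam('wrist');g=cv2.cvtColor(C[0],cv2.COLOR_RGB2GRAY)
T=cam('top');old=cv2.resize(cv2.imread('pics/t2.png'),(270,165),interpolation=cv2.INTER_AREA)[:,:,::-1].astype(int)
# foot extents in wrist view and expected ones, meter (520,376.5,.742)
for P in([520.2,376,.742],):
    q=proj(C,obj(P,[[50,23,32],[50,-23,32],[-42,15,126],[-42,-15,126]],6));print(q)
    print('tile',proj(C,obj([519.2,379,-.11],[[65,65,6],[-65,65,6],[65,-65,6],[-65,-65,6]])))
    u=int(q[:2,0].mean());v=int(q[0,1]);w=int((q[1,0]-q[0,0])/2)
print('col',list(zip(range(v-16,v+16,2),g[v-16:v+16:2,u-w+5].tolist())))
print('row',v+15,list(zip(range(u-w-8,u+w+9,2),g[v+15,u-w-8:u+w+9:2].tolist())))
v2=int(q[2:,1].mean());print('back',list(zip(range(v2-14,v2+14,2),g[v2-14:v2+14:2,u].tolist())))
E
```

```text
time: 31.15
eef_pos: [502.0, 359.3, 274.9]
eef_rot: [[0.737, 0.676, 0.0], [0.676, -0.737, 0.0], [0.0, 0.0, -1.0]]
contact_force: [-0.3, 0.4, 0.3]
finger_gap: 60.8
grasp_force: 0.0
[[301.749 112.617]
 [339.181 112.592]
 [305.673 206.31 ]
 [335.453 206.292]]
tile [[322.932  78.333]
 [251.502 145.449]
 [384.702 154.334]
 [314.33  213.279]]
col [(96, 48), (98, 50), (100, 51), (102, 53), (104, 47), (106, 52), (108, 52), (110, 47), (112, 59), (114, 80), (116, 90), (118, 88), (120, 88), (122, 92), (124, 90), (126, 89)]
row 127 [(294, 48), (296, 47), (298, 44), (300, 49), (302, 64), (304, 86), (306, 90), (308, 91), (310, 80), (312, 44), (314, 32), (316, 36), (318, 29), (320, 32), (322, 25), (324, 32), (326, 27), (328, 32), (330, 60), (332, 81), (334, 88), (336, 79), (338, 54), (340, 36), (342, 35), (344, 38), (346, 40)]
back [(192, 31), (194, 33), (196, 23), (198, 28), (200, 29), (202, 17), (204, 50), (206, 132), (208, 174), (210, 176), (212, 177), (214, 174), (216, 174), (218, 174)]
```

```bash
python3 -c "
from bench import r;print(r.finish_job())"
```

```text
the job is handed in; nothing more can be done
None
```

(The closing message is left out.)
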